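# Set the core-sectioning stop and load the soil core

## Task

Turn the red stop dial of the core-sectioning jig anticlockwise to its end stop, then clockwise exactly four clicks, and let go. Then lay the soil-core tube from the blue cradle in the jig's V-groove, short of the blue saw bridge, and let go of it; last, push it gently along under the bridge until its front end rests against the stepped stop plate below the dial. Leave the jar, the vial rack and the dish where they stand.

Things in the scene. Friction and masses are not known exactly. Their poses are not given: they have to be found in the camera images.
- jig: Fixed jig on the bench: grey base plate 12 mm thick, dial end 136 mm wide (y=35 to 185), groove end 70 mm wide (y=-150 to 35). Origin on the bench; z up, +y along the groove towards the dial. A blue saw bridge crosses the groove at y=22 to 38 mm: opening 42 mm wide, underside 60 mm and top 68 mm above the bench. Dial axis at x=0, y=110 mm.
- groove (a point): Fixed point of the jig at jig y=-65 mm, on the axis of a tube lying in the aluminium V-groove, 40 mm above the bench; a good place for the tube's centre when it is laid in. Axes as the jig's. The 90-degree groove runs along y from 72 mm behind (-y, open end) to 109 mm ahead of this point; its edges are 35 mm above the bench, 27 mm apart over their outsides.
- dial_axis (a point): Fixed point of the jig on the vertical dial axis, 40 mm above the bench (height of the laid tube's axis); axes as the jig's, +y along the groove away from the tube. With the dial on click n (0 to 6) the flat stop face that looks at the groove lies 60 - 5n mm from this point on its -y side: 40 mm on click 4. Click 0 is the end stop.
- dial_grip (a point): Centre of the dial's red bar grip, on the dial axis, 71 mm above the bench; turns with the dial. Bar 46 mm long along x, 14 mm thick along y; top 87 mm, foot 55 mm above the bench, on a black disc of 56 mm diameter. Below is the stepped metal stop plate (33 to 47 mm above the bench). A white mark shows the bar's +x end.
- dial (a joint): Dial angle, rad, growing clockwise from above. 0: anticlockwise end stop (bar along jig x, white mark to jig +x); 3.77: clockwise end stop. Clicks every 0.628 rad (36 degrees) counted from 0, so click 4 is at 2.513. A spring plunger gives a bump of about 0.08 N m between clicks; let go, the dial snaps into the nearest click. Starts on click 1 or 2.
- tube_center (a point): Centre of the soil-core tube (half-way along and up): clear rigid tube, brown core, orange caps, alike at both ends, 22 mm diameter, 130 mm long overall along x (last 4 mm at each end is a 16 mm nose), about 70 g. Starts lying in the blue cradle, axis 40 mm above the bench. Either end may go first. Resists sliding in the groove with under 2 N.
- cradle: Fixed blue cradle, base 70 x 140 x 10 mm, origin on the bench under its middle, tube lying along its y. Two V supports, 14 mm long, 35 mm high at their edges, at y=-45 and +45 mm; between them the tube is free for the fingers down to 10 mm above the bench.
- jar: Amber seed jar with metal cap, 68 mm diameter, 95 mm high, loose; origin at the centre of its underside. Bystander: leave alone.
- rack: White rack of black-capped vials, 70 x 110 mm, 72 mm high, loose; origin at the centre of its underside. Bystander: leave alone.
- dish: White ceramic dish, 90 mm diameter, 30 mm high, loose; origin at the centre of its underside. Bystander: leave alone.
Things that resemble listed ones, but are neither listed nor needed, are in the scene too. What is shaped like the part that bears tube_center but purple is not meant.

How it is judged:
On the way, in this order (a step that is already met when the one before it is completed fails the run):
1. the dial is turned anticlockwise to its end stop (value of joint dial below 0.12 rad), for 0.2 s.
2. the dial rests on the fourth click, let go (value of joint dial between 2.39 and 2.64 rad and contact force between the fingers and jig below 0.1 N), for 0.2 s.
3. the tube lies let go in the groove, its front end short of the bridge (y of tube_center in the frame of jig between -0.14 and -0.038 m and x of tube_center in the frame of jig between -0.004 and 0.004 m and z of tube_center in the frame of jig between 0.036 and 0.044 m and contact force between the fingers and tube below 0.05 N), for 0.2 s.
At the end, for the whole second after the job is handed in: The dial rests on the fourth click from its anticlockwise end stop (2.513 rad, within 0.12), and the tube lies let go in the V-groove (axis within 4 mm of the groove's, within 0.06 rad), its front end within 3 mm of the stop face (value of joint dial between 2.39 and 2.64 rad and y of tube_center in the frame of dial_axis between -0.108 and -0.103 m and x of tube_center in the frame of dial_axis between -0.004 and 0.004 m and z of tube_center in the frame of dial_axis between -0.004 and 0.004 m and angle between the x axis of tube_center and the y axis of dial_axis, either way round below 0.06 rad); the robot touches nothing.
It fails at once if the tube is pressed against the stop plate with more than 25 N (contact force between tube and dial above 25 N).
It fails at once if the jar is moved more than 20 mm (distance of jar from where it was at the start of the episode above 0.02 m).
It fails at once if the rack is moved more than 20 mm (distance of rack from where it was at the start of the episode above 0.02 m).
It fails at once if the dish is moved more than 20 mm (distance of dish from where it was at the start of the episode above 0.02 m).
It also fails if it takes over 72 s, if anything falls off the work surface, if the arm or the gripper's body presses on something with over 40 N, if the wrist force passes 120 N, or if a joint passes its speed limit or range.

## Robot

A 6-joint arm with a two-finger parallel gripper is mounted at the origin on the work surface. World frame = base frame: x ahead of the robot, y to its left, z up, the work surface at z = 0. Lengths are in m, angles in rad, forces in N, time in s.
With the tool pointing down it reaches from about 0.225 to 0.875 m from the base axis. Payload 3.4 kg.
Tool frame: the origin (TCP) lies on the centre line of the jaws, within the pads' length; the fingertips stand 17 mm ahead of it and the grasp point (between the pads) lies 2 mm behind it; z points along the fingers, y is the line along which they close (so a half turn about z gives the same grasp; the last joint's range is limited). The gripper opens to 85 mm and grips with 20 to 120 N. Pads are 22 mm wide; open, the fingers measure 114 mm over their backs; the gripper's body (76 mm by 85 mm) begins 54 mm behind the grasp point. The pads swing forward as they close: fully open they stand 13 mm farther back than shut.
Start: joints at [1.118, 0.276, 1.505, -0, 1.361, -0.121], TCP at [0.187, 0.544, 0.248] pointing down, gripper open.
Joint ranges: [-2.89, 2.89], [-0.75, 2.08], [0.22, 2.7], [-1.18, 4.32], [0.11, 2.71], [-2.7, 2.7]. Speed limits (rad/s): [2.57, 2.57, 3.14, 3.14, 3.14, 3.14].

## Interface

Orientations are given as a unit quaternion [w, x, y, z].
In Python, from rig import manip gives the robot as it stands.
- The arm moves only by the tool move_arm, never from a script. Its argument "steps" is one flat list of numbers, 7 for each row, row after row: the turn, a rotation vector about the world's x, y, z normalised to -1 to 1, where 1 is 360 degrees, then the shift along the world's x, y, z normalised to -1 to 1, where 1 is 1 m, then the opening, from -1 (shut) to 1 (fully open). A call has exactly 10 rows; each row is the pose to reach, as a shift and turn from the pose commanded when the call began, turning the shorter way round; what a row does not reach only later rows make up. A row lasts 1/10 s, in which the tool goes at most 50 mm and 8.59 degrees, less where a joint would pass 70% of its speed; a pose out of reach is approached as far as the arm can. A call with a number of a shift or a turn outside -1 to 1 is refused whole. A call with a gripper value outside its range is refused whole. The fingers move at their own pace and stop on an object; "squeeze" is the grip in N (left out, the last holds). Time passes only in rows, so rows that repeat a pose let the fingers close, or fill a call up. It gives the time, the measured TCP pose, the force, the opening and the grip force at its end, in the units of the state.
- manip.get_state(): the state, without advancing time (a new reading comes with each control period).
- manip.get_image(name): name is "side" or "top"; returns a dict with "pixels" (480x640x3 uint8, blue, green, red), "fx", "fy", "cx", "cy" (pixels), "R" (3x3) and "t" (3): a world point X has camera coordinates R X + t. Camera axes: x right, y down, z forward; pixel columns grow to the right and rows downward; lengths in m; the calibration is good to about 2 mm. A picture is of the moment at which its call begins. There is no depth.
- manip.sign_off(): hands the job in; it is judged then, once.
The state is a dict: "clock": time; "qpos": joint angles; "qd": joint speeds; "effort": joint torques, N m; "position": TCP position; "ee_rot": TCP orientation; "contact_force": force on the tool from outside, world axes, zero at the start; "moment": the same for the moment, N m; "width": finger opening in m; "gripper_force": force on a finger pad.
Only numpy, scipy, OpenCV 4.12 (cv2) and the standard library are available. Lean on these libraries where they do the work, as an engineer would, in place of code of your own. Each camera call takes 0.05 s, during which the arm holds its last target. There are 200 camera calls.

## Working session

There is one attempt and no reset: what is moved stays moved. The work goes in short steps, Python scripts to look and compute and a tool call to move; the robot and the scene stay as the last step left them, time stands still between calls to the robot, and variables do not carry over. Pictures are saved under pics/ and viewed, at most 10 in all, crops included, and the job is handed in when it is done.

Besides the shell and the picture viewer there is one more tool, called after ">>>" as name(argument=value, ...) on one line, values as JSON. move_arm: Moves the arm, as the interface text tells. Scaled input: -1 to 1 covers 1 m each way for a shift and 360 degrees each way for a turn. Its arguments: {"type":"object","properties":{"steps":{"type":"array"},"squeeze":{"type":"number"}},"required":["steps"]}

```bash
mkdir -p pics; ls
python3 - <<'E'
from rig import manip
import cv2,json
for n in("top","side"):
    d=manip.get_image(n);cv2.imwrite(f"pics/{n}0.png",d["pixels"]);print(n,d["fx"],d["fy"],d["cx"],d["cy"],d["R"],d["t"])
print(manip.get_state())
E
```

```text
pics
top 459.87898060912283 459.87898060912283 318.477162040902 240.60313402176564 [[ 0.01635102 -0.99985517  0.00472063]
 [-0.99848192 -0.01657656 -0.05252695]
 [ 0.0525976  -0.0038546  -0.99860835]] [-0.01542711  0.54055239  1.12226262]
side 512.3617441679155 512.3617441679155 317.55857697108956 250.25321763093586 [[ 0.86758304 -0.49699637 -0.01715463]
 [-0.33875666 -0.56539336 -0.75204672]
 [ 0.36406537  0.65827423 -0.65888652]] [-0.46804777  0.2466061   0.87257015]
{'clock': 0.1, 'qpos': array([ 1.11797402e+00,  2.76520737e-01,  1.50602327e+00,  6.19774032e-06,
        1.36065735e+00, -1.20991344e-01]), 'qd': array([-0.00049456, -0.00087099, -0.00172294, -0.00190587, -0.0016668 ,
       -0.00256629]), 'effort': array([ 1.50432712e-03, -4.17698944e+01, -2.46405637e+01, -1.39333503e-05,
        5.81656059e-03,  1.26334203e-05]), 'position': array([0.18712624, 0.54323705, 0.24752578]), 'ee_rot': array([-2.30526050e-04,  1.65155898e-01,  9.86267146e-01, -7.70611214e-04]), 'contact_force': array([-0.97387408,  1.11675257, -0.20786262]), 'moment': array([-0.03740856, -0.00815655,  0.00287356]), 'gripper_force': 0.0, 'width': 0.08557859599646098}
```

View pics/top0.png

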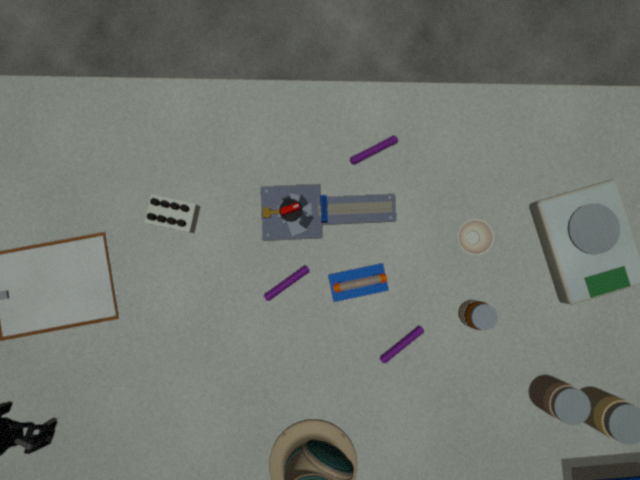

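View pics/side0.png

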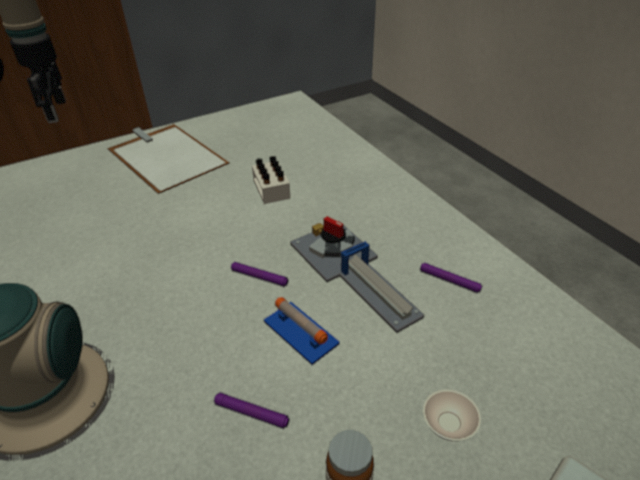

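The top view shows the jig with its dial at about (291,210), the bridge at (323,208) and the groove out to (395,208). The cradle holding the orange-capped tube is at (359,283).
Candidates for the tube are the orange-capped one at (359,283) and purple decoys at (374,150), (287,283) and (402,344). I choose the orange-capped one in the blue cradle.

```bash
cat > h.py <<'E'
from rig import manip
import cv2,numpy as np
def ray(d,uv,z):
    uv=np.atleast_2d(uv).astype(float)
    c=np.c_[(uv[:,0]-d["cx"])/d["fx"],(uv[:,1]-d["cy"])/d["fy"],np.ones(len(uv))]
    R=np.array(d["R"]);t=np.array(d["t"]);C=-R.T@t;w=c@R
    return C+w*((z-C[2])/w[:,2])[:,None]
def proj(d,X):
    p=np.array(d["R"])@X+d["t"];return p[0]/p[2]*d["fx"]+d["cx"],p[1]/p[2]*d["fy"]+d["cy"]
def mask(d,lo,hi,roi):
    m=cv2.inRange(cv2.cvtColor(d["pixels"],cv2.COLOR_BGR2HSV),lo,hi);o=np.zeros_like(m)
    x0,y0,x1,y1=roi;o[y0:y1,x0:x1]=m[y0:y1,x0:x1];return o
def pts(m):
    v,u=np.nonzero(m);return np.c_[u,v]
def red(m):return m
E
python3 - <<'E'
from h import *
t=manip.get_image("top");s=manip.get_image("side")
c=t["pixels"][170:310,250:410];cv2.imwrite("pics/c1.png",cv2.resize(c,(800,700))[:600]) 
cv2.imwrite("pics/c1.png",cv2.resize(c,None,fx=4.2,fy=4.2,interpolation=cv2.INTER_CUBIC))
cs=s["pixels"][200:370,230:430];cv2.imwrite("pics/c2.png",cv2.resize(cs,None,fx=3.5,fy=3.5,interpolation=cv2.INTER_CUBIC))
def line(p):
    vx,vy,x,y=cv2.fitLine(p[:,:2].astype(np.float32),cv2.DIST_L2,0,.01,.01).ravel();return np.degrees(np.arctan2(vy,vx)),(x,y)
# orange caps
m=mask(t,(5,150,120),(18,255,255),(330,260,395,300));n,l,st,ce=cv2.connectedComponentsWithStats(m)
for i in range(1,n):
    if st[i,4]>8:print("orange",st[i],ce[i],ray(t,ce[i],.045))
mr=mask(t,(0,150,90),(4,255,255),(265,190,320,230))|mask(t,(172,150,90),(180,255,255),(265,190,320,230))
p=pts(mr);print("red",len(p),p.mean(0),ray(t,p.mean(0),.08),line(ray(t,p,.08)))
mb=mask(t,(100,120,50),(125,255,255),(315,185,335,235));p=pts(mb);print("bridge",len(p),p.min(0),p.max(0),ray(t,p.mean(0),.066),line(ray(t,p,.068)))
mc=mask(t,(100,120,50),(125,255,255),(322,255,395,310));r=cv2.minAreaRect(pts(mc).astype(np.float32));print("cradle",r,ray(t,cv2.boxPoints(r),.01))
mg=mask(t,(100,15,60),(135,110,200),(255,175,405,250));cv2.imwrite("pics/mg.png",mg)
n,l,st,ce=cv2.connectedComponentsWithStats(mg);print(st[:6])
E
```

```text
orange [380 274   7   8  41] [382.85365854 277.6097561 ] [[ 0.45290277 -0.16206503  0.045     ]]
orange [334 284   7   8  42] [336.76190476 287.45238095] [[ 0.42763715 -0.05196652  0.045     ]]
red 107 [288.4953271  208.28037383] [[0.61170878 0.06500092 0.08      ]] (np.float32(-69.35149), (np.float32(0.6117107), np.float32(0.064998165)))
bridge 167 [320 196] [327 221] [[ 0.61428074 -0.01701472  0.066     ]] (np.float32(3.1912448), (np.float32(0.61405057), np.float32(-0.016986476)))
cradle ((357.7682800292969, 282.0853271484375), (27.44830894470215, 55.52520751953125), 77.90524291992188) [[ 0.4575083  -0.03080975  0.01      ]
 [ 0.48842298 -0.16478855  0.01      ]
 [ 0.42248233 -0.17959404  0.01      ]
 [ 0.39178381 -0.04598811  0.01      ]]
[[     0      0    640    480 303740]
 [   261    185    135     55   3460]]
```

View pics/c1.png

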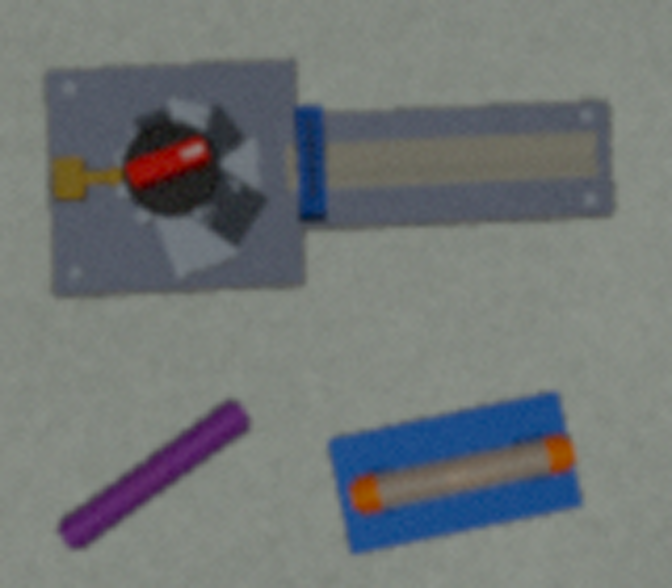

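View pics/c2.png

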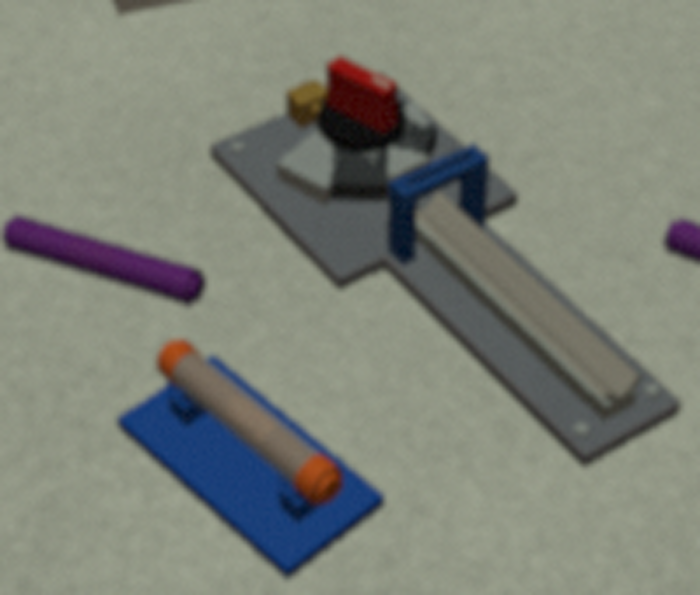

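The crops confirm the choice: the orange-capped tube in the blue cradle, caps at top px (337,287) and (383,278). The dial's white mark points right of jig +x, at about 70° clockwise, so click 2. Next I fit the jig frame from the plate corners in the top view and check it against the side view.

Run:
```python
from h import *
t=manip.get_image("top");s=manip.get_image("side")
J=np.array([[68,185],[-68,185],[-68,35],[68,35],[35,-150],[-35,-150]])/1000
def fit(d,P,J,z):
    W=ray(d,P,z)[:,:2];a=J-J.mean(0);b=W-W.mean(0)
    th=np.arctan2((a[:,0]*b[:,1]-a[:,1]*b[:,0]).sum(),(a*b).sum());R=np.array([[np.cos(th),-np.sin(th)],[np.sin(th),np.cos(th)]])
    o=W.mean(0)-R@J.mean(0);print("yaw",np.degrees(th),"o",o,"res mm",((J@R.T+o-W)*1000).round(1).tolist());return R,o
P=(np.array([[45,72],[55,297],[304,284],[296,60],[608,102],[612,214]])+.5)/4.2-.5+[250,170]
R,o=fit(t,P,J,.012)
Q=(np.array([[213,150],[342,280],[678,402],[586,458]])+.5)/3.5-.5+[230,200]
R2,o2=fit(s,Q,J[[1,2,4,5]],.012)
for n,y in(("dial",.11),("groove",-.065),("bridge",.03)):print(n,R@[0,y]+o,R2@[0,y]+o2)
# tube in both views
for d,roi in((t,(330,260,395,300)),(s,(265,290,335,350))):
    m=mask(d,(3,150,90),(18,255,255),roi);n,l,st,ce=cv2.connectedComponentsWithStats(m)
    k=[i for i in range(1,n) if st[i,4]>8];e=np.vstack([ray(d,ce[i],.042) for i in k]);print([ce[i].round(1) for i in k],e,e.mean(0),np.linalg.norm(e[1]-e[0]),np.degrees(np.arctan2(*(e[1]-e[0])[:2])))
```

```text
yaw 3.602140903170781 o [ 0.61779678 -0.04691413] res mm [[1.4, 1.6], [-0.9, 2.0], [-1.6, -1.1], [1.1, 0.5], [1.7, -0.7], [-1.5, -2.2]]
yaw 3.458716340475253 o [ 0.62074116 -0.04919597] res mm [[-0.5, 5.4], [-2.0, -0.5], [2.9, -3.5], [-0.4, -1.4]]
dial [0.61088572 0.06286855] [0.61410494 0.06060367]
groove [ 0.62188058 -0.11178571] [ 0.62466257 -0.11407757]
bridge [ 0.61591194 -0.0169734 ] [ 0.61893128 -0.01925061]
[array([382.8, 277.4]), array([336.8, 287.3])] [[ 0.4532281  -0.16245639  0.042     ]
 [ 0.42790032 -0.05225007  0.042     ]] [ 0.44056421 -0.10735323  0.042     ] 0.11307930616413292 -12.943050143777413
[array([279.1, 301.2]), array([320.2, 335.6])] [[ 0.42919492 -0.04734228  0.042     ]
 [ 0.45461885 -0.15884856  0.042     ]] [ 0.44190689 -0.10309542  0.042     ] 0.11436794683802415 167.15587715521215
```

>>> move_arm(steps=[0,0,-0.014,0.042,-0.048,0,1,0,0,-0.028,0.084,-0.096,0,1,0,0,-0.042,0.126,-0.144,0,1,0,0,-0.056,0.168,-0.192,0,1,0,0,-0.07,0.21,-0.24,0,1,0,0,-0.084,0.252,-0.288,0,1,0,0,-0.098,0.294,-0.336,0,1,0,0,-0.112,0.336,-0.384,0,1,0,0,-0.126,0.378,-0.432,0,1,0,0,-0.137,0.424,-0.48,0,1], squeeze=40)

```text
clock: 1.3
position: [0.5182, 0.1661, 0.2485]
ee_rot: [0.0, 0.563, 0.826, 0.0]
contact_force: [0.4, 0.3, 0.7]
width: 0.0856
gripper_force: 0.0
```

>>> move_arm(steps=[0,0,0,0.03,-0.034,0,1,0,0,0,0.06,-0.068,0,1,0,0,0,0.08,-0.09,0,1,0,0,0,0.08,-0.09,-0.03,1,0,0,0,0.08,-0.09,-0.06,1,0,0,0,0.08,-0.09,-0.09,1,0,0,0,0.08,-0.09,-0.09,1,0,0,0,0.08,-0.09,-0.09,1,0,0,0,0.08,-0.09,-0.09,1,0,0,0,0.08,-0.09,-0.09,1])

```text
clock: 2.3
position: [0.5984, 0.0781, 0.1604]
ee_rot: [0.002, 0.561, 0.827, 0.001]
contact_force: [-0.9, 0.1, -0.3]
width: 0.0854
gripper_force: 0.0
```

>>> move_arm(steps=[0,0,0,0.0135,-0.015,0,1,0,0,0,0.0135,-0.015,0,1,0,0,0,0.0135,-0.015,-0.03,1,0,0,0,0.0135,-0.015,-0.05,1,0,0,0,0.0135,-0.015,-0.065,0.5,0,0,0,0.0135,-0.015,-0.075,0.2,0,0,0,0.0135,-0.015,-0.082,0,0,0,0,0.0135,-0.015,-0.082,0,0,0,0,0.0135,-0.015,-0.082,0,0,0,0,0.0135,-0.015,-0.082,0])

```text
clock: 3.3
position: [0.6114, 0.0629, 0.0772]
ee_rot: [0.001, 0.562, 0.827, 0.001]
contact_force: [-0.2, -0.9, -0.3]
width: 0.0426
gripper_force: 0.0
```

Run:
```python
from h import *
s=manip.get_image("side");t=manip.get_image("top")
a=cv2.resize(s["pixels"][170:290,270:390],(400,400),interpolation=3);b=cv2.resize(t["pixels"][150:270,230:350],(400,400),interpolation=3)
cv2.imwrite("pics/n1.png",np.hstack([a,b]))
```

```text
(no output)
```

View pics/n1.png

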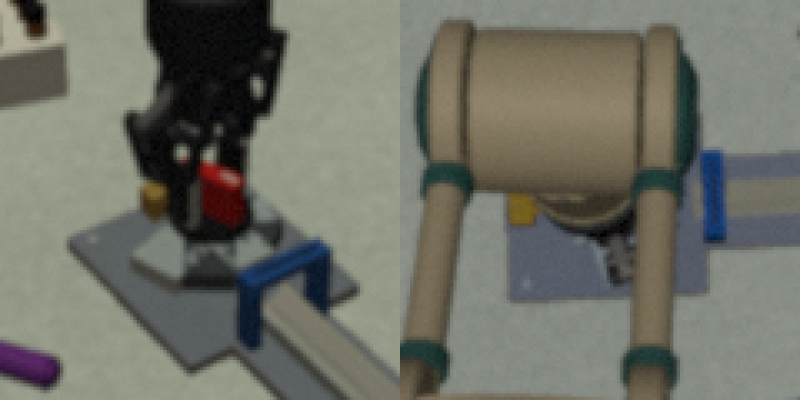

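The left side of the crop shows the red bar at (222,195) with one finger in front of it, so the fingers straddle the bar. I close them now.

>>> move_arm(steps=[0,0,0,0,0,0,-1,0,0,0,0,0,0,-1,0,0,0,0,0,0,-1,0,0,0,0,0,0,-1,0,0,0,0,0,0,-1,0,0,0,0,0,0,-1,0,0,0,0,0,0,-1,0,0,0,0,0,0,-1,0,0,0,0,0,0,-1,0,0,0,0,0,0,-1])

```text
clock: 4.4
position: [0.6138, 0.064, 0.0772]
ee_rot: [0.002, 0.562, 0.827, 0.003]
contact_force: [4.8, 3.1, -0.8]
width: 0.0132
gripper_force: 41.9
```

>>> move_arm(steps=[0,0,0.012,0.0025,0.001,0,-1,0,0,0.024,0.0025,0.001,0,-1,0,0,0.036,0.0025,0.001,0,-1,0,0,0.048,0.0025,0.001,0,-1,0,0,0.06,0.0025,0.001,0,-1,0,0,0.072,0.0025,0.001,0,-1,0,0,0.084,0.0025,0.001,0,-1,0,0,0.096,0.0025,0.001,0,-1,0,0,0.108,0.0025,0.001,0,-1,0,0,0.108,0.0025,0.001,0,-1])

```text
clock: 5.4
position: [0.6138, 0.0639, 0.0771]
ee_rot: [0.001, 0.254, 0.967, 0.0]
contact_force: [0.5, 0.4, 3.2]
width: 0.0137
gripper_force: 42.5
```

>>> move_arm(steps=[0,0,0.014,0,0,0,-1,0,0,0.028,0,0,0,-1,0,0,0.042,0,0,0,-1,0,0,0.056,0,0,0,-1,0,0,0.07,0,0,0,-1,0,0,0.084,0,0,0,-1,0,0,0.095,0,0,0,-1,0,0,0.101,0,0,0,-1,0,0,0.101,0,0,0,-1,0,0,0.101,0,0,0,-1])

```text
clock: 6.4
position: [0.6137, 0.0638, 0.0771]
ee_rot: [0.001, -0.057, 0.998, 0.0]
contact_force: [-0.7, -1.3, 5.4]
width: 0.0134
gripper_force: 62.2
```

```bash
python3 -c "
from rig import manip
s=manip.get_state();print(s['moment'],s['ee_rot'],s['qpos'],s['clock'])"
```

```text
[-0.19087341  0.03015277 -1.62838317] [ 7.94978544e-04 -5.72828021e-02  9.98357599e-01  3.90654413e-04] [-9.65473605e-03  4.72009500e-01  1.65309140e+00  1.04296515e-03
  1.01495789e+00 -1.69562911e+00] 6.4
```

>>> move_arm(steps=[0,0,-0.014,0,0,0,-1,0,0,-0.028,0,0,0,-1,0,0,-0.042,0,0,0,-1,0,0,-0.056,0,0,0,-1,0,0,-0.07,0,0,0,-1,0,0,-0.084,0,0,0,-1,0,0,-0.098,0,0,0,-1,0,0,-0.112,0,0,0,-1,0,0,-0.126,0,0,0,-1,0,0,-0.137,0,0,0,-1])

```text
clock: 7.4
position: [0.6138, 0.064, 0.0771]
ee_rot: [0.001, 0.363, 0.932, 0.0]
contact_force: [-0.5, -0.7, 4.9]
width: 0.013
gripper_force: 42.8
```

>>> move_arm(steps=[0,0,-0.014,0,0,0,-1,0,0,-0.028,0,0,0,-1,0,0,-0.042,0,0,0,-1,0,0,-0.056,0,0,0,-1,0,0,-0.07,0,0,0,-1,0,0,-0.084,0,0,0,-1,0,0,-0.098,0,0,0,-1,0,0,-0.112,0,0,0,-1,0,0,-0.126,0,0,0,-1,0,0,-0.137,0,0,0,-1])

```text
clock: 8.4
position: [0.614, 0.0641, 0.0771]
ee_rot: [0.001, 0.719, 0.695, 0.001]
contact_force: [0.7, 0.5, 4.6]
width: 0.0131
gripper_force: 42.7
```

>>> move_arm(steps=[0,0,-0.014,0,0,0,-1,0,0,-0.028,0,0,0,-1,0,0,-0.042,0,0,0,-1,0,0,-0.056,0,0,0,-1,0,0,-0.07,0,0,0,-1,0,0,-0.084,0,0,0,-1,0,0,-0.098,0,0,0,-1,0,0,-0.112,0,0,0,-1,0,0,-0.126,0,0,0,-1,0,0,-0.135,0,0,0,-1])

```text
clock: 9.4
position: [0.6143, 0.064, 0.0771]
ee_rot: [0.001, 0.941, 0.338, 0.001]
contact_force: [1.0, 0.6, 4.1]
width: 0.0133
gripper_force: 42.7
```

>>> move_arm(steps=[0,0,0,0,0,0,-1,0,0,0,0,0,0,0.2,0,0,0,0,0,0,0.2,0,0,0,0,0,0,0.2,0,0,0,0,0,0,0.2,0,0,0,0,0,0,0.2,0,0,0,0,0,0.03,0.2,0,0,0,0,0,0.06,0.2,0,0,0,0,0,0.1,0.2,0,0,0,0,0,0.14,0.2])

```text
clock: 10.4
position: [0.6126, 0.0639, 0.2173]
ee_rot: [-0.0, 0.941, 0.339, -0.001]
contact_force: [1.8, -0.2, 0.5]
width: 0.0515
gripper_force: 0.0
```

>>> move_arm(steps=[0,0,0.02,-0.02,-0.02,0,0.2,0,0,0.04,-0.04,-0.04,0,0.2,0,0,0.06,-0.06,-0.06,0,0.2,0,0,0.08,-0.08,-0.08,0,0.2,0,0,0.1,-0.1,-0.1,0,0.2,0,0,0.12,-0.13,-0.13,0,0.2,0,0,0.14,-0.172,-0.169,0,0.2,0,0,0.16,-0.172,-0.169,-0.03,0.2,0,0,0.176,-0.172,-0.169,-0.05,0.2,0,0,0.176,-0.172,-0.169,-0.07,0.2])

```text
clock: 11.4
position: [0.4405, -0.1056, 0.1458]
ee_rot: [0.0, 0.622, 0.783, 0.0]
contact_force: [0.5, -0.1, -0.4]
width: 0.0511
gripper_force: 0.0
```

Run:
```python
from h import *
s=manip.get_image("side");t=manip.get_image("top")
a=cv2.resize(s["pixels"][200:360,250:410],(400,400),interpolation=3);b=cv2.resize(t["pixels"][170:310,255:395],(400,400),interpolation=3)
cv2.imwrite("pics/n2.png",np.hstack([a,b]))
mr=mask(t,(0,150,90),(4,255,255),(265,180,320,235))|mask(t,(172,150,90),(180,255,255),(265,180,320,235))
w=ray(t,pts(mr),.085)[:,:2].astype(np.float32);vx,vy,x,y=cv2.fitLine(w,2,0,.01,.01).ravel();print(len(w),x,y,np.degrees(np.arctan2(vy,vx)))
mw=mask(t,(0,0,150),(180,90,255),(275,195,305,225));print(ray(t,pts(mw).mean(0),.087) if mw.any() else 0)
```

```text
104 0.6128958 0.0638203 40.33706
[[0.60120298 0.05334206 0.087     ]]
```

View pics/n2.png

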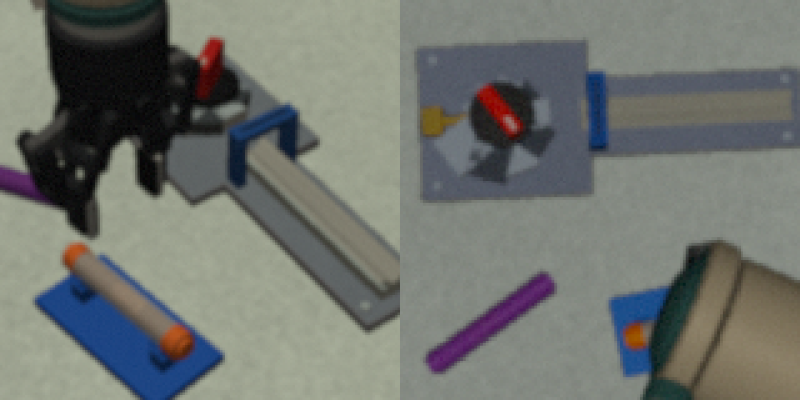

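The right crop shows the white mark at (510,122) on the lower right of the bar, which lies at 40.3°. Click 4 should be at 39.6°. The fingers are over the tube, so I go down and grip high on it.

>>> move_arm(steps=[0,0,0,0.0005,0,-0.02,0.2,0,0,0,0.0005,0,-0.04,0.2,0,0,0,0.0005,0,-0.06,0.2,0,0,0,0.0005,0,-0.08,0.2,0,0,0,0.0005,0,-0.09,0.2,0,0,0,0.0005,0,-0.095,0.2,0,0,0,0.0005,0,-0.095,0.2,0,0,0,0.0005,0,-0.095,-1,0,0,0,0.0005,0,-0.095,-1,0,0,0,0.0005,0,-0.095,-1], squeeze=25)

```text
clock: 12.5
position: [0.4423, -0.1054, 0.0522]
ee_rot: [0.001, 0.622, 0.783, 0.0]
contact_force: [-0.6, 1.4, 4.1]
width: 0.0208
gripper_force: 25.5
```

>>> move_arm(steps=[0,0,0,0,0,0,-1,0,0,0,0,0,0,-1,0,0,0,0,0,0,-1,0,0,0,0,0,0,-1,0,0,0,0,0,0,-1,0,0,0,0,0,0,-1,0,0,0,0,0,0,-1,0,0,0,0,0,0,-1,0,0,0,0,0,0,-1,0,0,0,0,0,0,-1])

```text
clock: 13.5
position: [0.4423, -0.1054, 0.0522]
ee_rot: [0.001, 0.622, 0.783, 0.0]
contact_force: [-0.7, 0.3, 5.8]
width: 0.0208
gripper_force: 25.6
```

>>> move_arm(steps=[0,0,0,0,0,0.01,-1,0,0,0,0,0,0.02,-1,0,0,0,0,0,0.03,-1,0,0,0,0,0,0.04,-1,0,0,0,0,0,0.05,-1,0,0,0,0,0,0.06,-1,0,0,0,0,0,0.07,-1,0,0,0,0,0,0.08,-1,0,0,0,0,0,0.09,-1,0,0,0,0,0,0.09,-1])

```text
clock: 14.5
position: [0.4427, -0.1055, 0.1428]
ee_rot: [0.002, 0.622, 0.783, 0.0]
contact_force: [-0.1, -0.2, -0.2]
width: 0.0208
gripper_force: 25.1
```

Run:
```python
from h import *
s=manip.get_image("side");st=manip.get_state();print(st["position"],st["width"])
m=mask(s,(3,150,90),(18,255,255),(230,200,400,350));n,l,q,ce=cv2.connectedComponentsWithStats(m)
for i in range(1,n):
    if q[i,4]>8:print(q[i],ce[i],ray(s,ce[i],st["position"][2]-.0115))
cv2.imwrite("pics/n3.png",cv2.resize(s["pixels"][150:350,200:440],(720,600),interpolation=3))
```

```text
[ 0.44212266 -0.10526492  0.14205712] 0.020479768303646707
[314 295  13  12 109] [319.62385321 300.33027523] [[ 0.45586059 -0.15737019  0.13055712]]
```

View pics/n3.png

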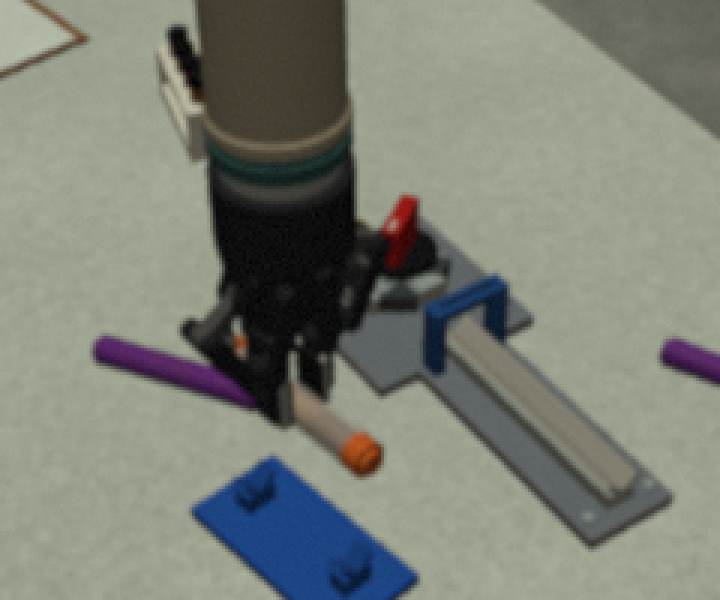

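The tube hangs level in the gripper, with its near cap at (320,300) in the side image, and the cradle is empty. I carry it over the groove.

>>> move_arm(steps=[0,0,-0.003,0.02,-0.001,0,-1,0,0,-0.006,0.045,-0.002,0,-1,0,0,-0.009,0.07,-0.003,0,-1,0,0,-0.012,0.095,-0.004,0,-1,0,0,-0.015,0.12,-0.006,0,-1,0,0,-0.018,0.145,-0.008,0,-1,0,0,-0.021,0.165,-0.01,0,-1,0,0,-0.026,0.1825,-0.01,-0.02,-1,0,0,-0.026,0.1825,-0.01,-0.045,-1,0,0,-0.026,0.1825,-0.01,-0.055,-1])

```text
clock: 15.55
position: [0.6225, -0.1145, 0.0829]
ee_rot: [-0.003, 0.684, 0.729, -0.001]
contact_force: [-2.1, -0.4, -1.9]
width: 0.0211
gripper_force: 25.1
```

Run:
```python
from h import *
s=manip.get_image("side");t=manip.get_image("top");st=manip.get_state();print(st["position"],st["ee_rot"])
z=st["position"][2]-.0115
for d in(s,t):
    m=mask(d,(3,150,90),(18,255,255),(310,150,450,350));n,l,q,ce=cv2.connectedComponentsWithStats(m)
    for i in range(1,n):
        if q[i,4]>8:print(q[i],ce[i],ray(d,ce[i],z))
cv2.imwrite("pics/n4.png",np.hstack([cv2.resize(s["pixels"][200:340,310:450],(400,400),interpolation=3),cv2.resize(t["pixels"][150:290,270:410],(400,400),interpolation=3)]))
```

```text
[ 0.62213037 -0.11453303  0.08378127] [-0.00265088  0.68407962  0.72940128 -0.00134627]
[398 287  12  10  87] [403.32183908 291.70114943] [[ 0.62546465 -0.16938391  0.07228127]]
[338 204   6   8  36] [340.38888889 207.22222222] [[ 0.61722465 -0.05659203  0.07228127]]
[388 204   6   7  22] [390.45454545 207.45454545] [[ 0.61867339 -0.17454588  0.07228127]]
```

View pics/n4.png

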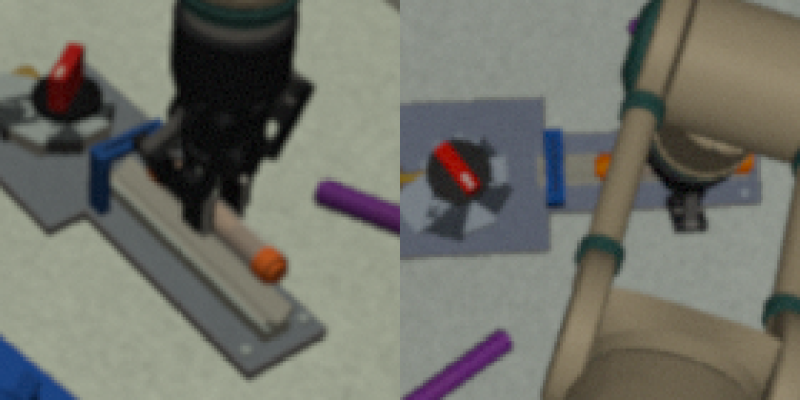

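The tube hangs over the groove, with caps at about (340,207) and (390,207) in the top image. It is roughly 3 mm short in x. I let it settle and correct.

>>> move_arm(steps=[0,0,0,0,0,0,-1,0,0,0,0,0,0,-1,0,0,0,0,0,0,-1,0,0,0,0,0,0,-1,0,0,0,0,0,0,-1,0,0,0,0,0,0,-1,0,0,0,0,0,0,-1,0,0,0,0,0,0,-1,0,0,0,0,0,0,-1,0,0,0,0,0,0,-1])

```text
clock: 16.65
position: [0.6241, -0.1151, 0.0863]
ee_rot: [-0.0, 0.684, 0.729, -0.0]
contact_force: [0.0, 0.5, -0.1]
width: 0.021
gripper_force: 25.1
```

>>> move_arm(steps=[0,0,0,0.001,0,-0.005,-1,0,0,0,0.001,0,-0.01,-1,0,0,0,0.001,0,-0.015,-1,0,0,0,0.001,0,-0.02,-1,0,0,0,0.001,0,-0.024,-1,0,0,0,0.001,0,-0.027,-1,0,0,0,0.001,0,-0.03,-1,0,0,0,0.001,0,-0.032,-1,0,0,0,0.001,0,-0.032,-1,0,0,0,0.001,0,-0.032,-1])

```text
clock: 17.65
position: [0.6252, -0.1151, 0.0544]
ee_rot: [0.0, 0.684, 0.729, 0.0]
contact_force: [-0.0, -1.0, -0.7]
width: 0.021
gripper_force: 25.1
```

>>> move_arm(steps=[0,0,0,0,0,-0.0015,-1,0,0,0,0,0,-0.0015,-1,0,0,0,0,0,-0.0015,-1,0,0,0,0,0,-0.0015,-0.2,0,0,0,0,0,-0.0015,-0.1,0,0,0,0,0,-0.0015,0,0,0,0,0,0,-0.0015,0,0,0,0,0,0,-0.0015,0,0,0,0,0,0,-0.0015,0,0,0,0,0,0,-0.0015,0])

```text
clock: 18.65
position: [0.6252, -0.1151, 0.0528]
ee_rot: [0.0, 0.684, 0.729, 0.0]
contact_force: [0.1, -0.5, -0.5]
width: 0.0432
gripper_force: 0.0
```

>>> move_arm(steps=[0,0,0,0,0,0.01,0,0,0,0,0,0,0.02,0,0,0,0,0,0,0.04,0,0,0,0,0,0,0.06,0,0,0,0,0,0,0.08,-0.5,0,0,0,0.001,-0.02,0.09,-1,0,0,0,0.003,-0.05,0.09,-1,0,0,0,0.005,-0.08,0.09,-1,0,0,0,0.0055,-0.095,0.09,-1,0,0,0,0.0055,-0.095,0.09,-1])

```text
clock: 19.65
position: [0.6306, -0.2128, 0.1428]
ee_rot: [0.0, 0.685, 0.728, -0.0]
contact_force: [0.5, 0.3, -0.2]
width: -0.0001
gripper_force: 0.0
```

Run:
```python
from h import *
s=manip.get_image("side");t=manip.get_image("top");st=manip.get_state();print(st["position"],st["clock"])
for d in(s,t):
    m=mask(d,(3,150,90),(18,255,255),(310,150,450,350));n,l,q,ce=cv2.connectedComponentsWithStats(m)
    for i in range(1,n):
        if q[i,4]>8:print(q[i],ce[i],ray(d,ce[i],.041))
cv2.imwrite("pics/n5.png",np.hstack([cv2.resize(s["pixels"][200:340,310:450],(400,400),interpolation=3),cv2.resize(t["pixels"][150:290,270:410],(400,400),interpolation=3)]))
```

```text
[ 0.63023373 -0.20983149  0.1425581 ] 19.75
[363 264   8  10  45] [365.86666667 268.04444444] [[ 0.62167922 -0.05447667  0.041     ]]
[398 298  12  10  85] [403.22352941 302.69411765] [[ 0.6288067  -0.16943789  0.041     ]]
[385 202   7   9  47] [388.14893617 205.76595745] [[ 0.6266942  -0.17392727  0.041     ]]
[338 204   7   9  54] [341.2037037  207.92592593] [[ 0.61950285 -0.06017174  0.041     ]]
```

View pics/n5.png

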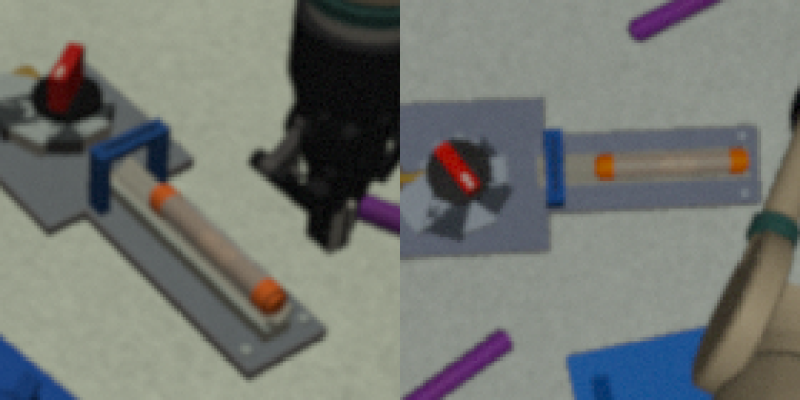

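The tube lies in the groove short of the bridge, with caps at (341,208) and (388,206) in the top view. The closed fingers are behind its rear end, so I lower them.

>>> move_arm(steps=[0,0,0,0,0,-0.02,-1,0,0,0,0,0,-0.04,-1,0,0,0,0,0,-0.06,-1,0,0,0,0,0,-0.075,-1,0,0,0,0,0,-0.082,-1,0,0,0,0,0,-0.087,-1,0,0,0,0,0,-0.087,-1,0,0,0,0,0,-0.087,-1,0,0,0,-0.0003,0.005,-0.087,-1,0,0,0,-0.0006,0.01,-0.087,-1])

```text
clock: 20.75
position: [0.6304, -0.1999, 0.0565]
ee_rot: [0.001, 0.684, 0.729, 0.0]
contact_force: [-0.2, 0.5, 0.5]
width: -0.0
gripper_force: 0.0
```

>>> move_arm(steps=[0,0,0,-0.0004,0.006,-0.001,-1,0,0,0,-0.0008,0.012,-0.0015,-1,0,0,0,-0.0012,0.018,-0.0015,-1,0,0,0,-0.0016,0.024,-0.0015,-1,0,0,0,-0.002,0.03,-0.0015,-1,0,0,0,-0.0024,0.036,-0.0015,-1,0,0,0,-0.0028,0.042,-0.0015,-1,0,0,0,-0.0032,0.048,-0.0015,-1,0,0,0,-0.0036,0.054,-0.0015,-1,0,0,0,-0.0038,0.058,-0.0015,-1])

```text
clock: 21.75
position: [0.6264, -0.1413, 0.0544]
ee_rot: [0.0, 0.684, 0.729, 0.0]
contact_force: [1.1, -2.1, 0.7]
width: -0.0002
gripper_force: 1.1
```

Run:
```python
from h import *
s=manip.get_image("side");t=manip.get_image("top");st=manip.get_state();print(st["position"],st["contact_force"])
for d in(s,t):
    m=mask(d,(3,150,90),(18,255,255),(270,150,450,350));n,l,q,ce=cv2.connectedComponentsWithStats(m)
    for i in range(1,n):
        if q[i,4]>8:print(q[i],ce[i],ray(d,ce[i],.041))
```

```text
[ 0.62574123 -0.14074226  0.05398663] [-0.42213291 -0.85983618 -0.41794413]
[381 286   6   5  20] [383.35 288.05] [[ 0.61914024 -0.11885312  0.041     ]]
[285 205  10   8  17] [289.47058824 207.76470588] [[0.61777301 0.0651143  0.041     ]]
[317 206   3   7  16] [318.25   208.8125] [[ 0.61640308 -0.00460526  0.041     ]]
```

>>> move_arm(steps=[0,0,0,-0.0001,0.002,0,-1,0,0,0,-0.0002,0.004,0,-1,0,0,0,-0.0004,0.006,0,-1,0,0,0,-0.0005,0.008,0,-1,0,0,0,-0.0006,0.01,0,-1,0,0,0,-0.0008,0.012,0,-1,0,0,0,-0.0009,0.014,0,-1,0,0,0,-0.001,0.016,0,-1,0,0,0,-0.0011,0.018,0,-1,0,0,0,-0.0013,0.02,0,-1])

```text
clock: 22.85
position: [0.6249, -0.122, 0.0543]
ee_rot: [0.0, 0.684, 0.729, -0.0]
contact_force: [0.4, -2.1, 1.0]
width: -0.0002
gripper_force: 0.5
```

>>> move_arm(steps=[0,0,0,0,0.0004,0,-1,0,0,0,0,0.0008,0,-1,0,0,0,0,0.0012,0,-1,0,0,0,-0.0001,0.0016,0,-1,0,0,0,-0.0001,0.002,0,-1,0,0,0,-0.0001,0.0024,0,-1,0,0,0,-0.0001,0.0028,0,-1,0,0,0,-0.0002,0.003,0,-1,0,0,0,-0.0002,0.003,0,-1,0,0,0,-0.0002,0.003,0,-1])

```text
clock: 23.85
position: [0.6248, -0.119, 0.0543]
ee_rot: [-0.0, 0.684, 0.729, 0.0]
contact_force: [-0.8, -1.4, 0.7]
width: -0.0002
gripper_force: 0.5
```

Not at the stop yet. I continue in small steps.

>>> move_arm(steps=[0,0,0,0,0.0004,0,-1,0,0,0,0,0.0008,0,-1,0,0,0,0,0.0012,0,-1,0,0,0,-0.0001,0.0016,0,-1,0,0,0,-0.0001,0.002,0,-1,0,0,0,-0.0001,0.0024,0,-1,0,0,0,-0.0001,0.0028,0,-1,0,0,0,-0.0002,0.003,0,-1,0,0,0,-0.0002,0.003,0,-1,0,0,0,-0.0002,0.003,0,-1])

```text
clock: 24.85
position: [0.6247, -0.1168, 0.0544]
ee_rot: [0.001, 0.684, 0.729, -0.0]
contact_force: [-1.7, -4.9, 0.3]
width: 0.0001
gripper_force: 2.5
```

>>> move_arm(steps=[0,0,0,0,0.0003,0,-1,0,0,0,0,0.0006,0,-1,0,0,0,0,0.0009,0,-1,0,0,0,0,0.0012,0,-1,0,0,0,0,0.0015,0,-1,0,0,0,0,0.0015,0,-1,0,0,0,0,0.0015,0,-1,0,0,0,0,0.0015,0,-1,0,0,0,0,0.0015,0,-1,0,0,0,0,0.0015,0,-1])

```text
clock: 25.85
position: [0.6249, -0.1166, 0.0546]
ee_rot: [0.001, 0.684, 0.73, -0.001]
contact_force: [-1.3, -9.0, 0.1]
width: 0.0003
gripper_force: 4.1
```

The force rose to 9 N with only 0.2 mm of travel, so the tube is against the stop. I back off, raise the arm clear and check.

>>> move_arm(steps=[0,0,0,0,-0.002,0,-1,0,0,0,0.0003,-0.006,0,-1,0,0,0,0.0008,-0.015,0,-1,0,0,0,0.0015,-0.03,0,-1,0,0,0,0.0015,-0.04,0.02,-1,0,0,0,0,-0.05,0.05,-1,0,0,0,-0.02,-0.06,0.09,-1,0,0,0,-0.05,-0.07,0.12,-1,0,0,0,-0.09,-0.08,0.14,-1,0,0,0,-0.12,-0.09,0.15,-1])

```text
clock: 26.85
position: [0.5035, -0.2059, 0.2066]
ee_rot: [0.001, 0.684, 0.729, 0.0]
contact_force: [-0.1, 0.2, 0.3]
width: -0.0004
gripper_force: 0.0
```

Run:
```python
from h import *
s=manip.get_image("side");t=manip.get_image("top");st=manip.get_state();print(st["position"],st["contact_force"],st["clock"])
for d,r in((s,(300,230,450,350)),(t,(318,150,450,350))):
    m=mask(d,(3,150,90),(18,255,255),r);n,l,q,ce=cv2.connectedComponentsWithStats(m)
    for i in range(1,n):
        if q[i,4]>8:print(q[i],ce[i],ray(d,ce[i],.041))
mr=mask(t,(0,150,90),(4,255,255),(265,180,310,235))|mask(t,(172,150,90),(180,255,255),(265,180,310,235))
w=ray(t,pts(mr),.085)[:,:2].astype(np.float32);vx,vy,x,y=cv2.fitLine(w,2,0,.01,.01).ravel();print(len(w),x,y,np.degrees(np.arctan2(vy,vx)))
cv2.imwrite("pics/n6.png",np.hstack([cv2.resize(s["pixels"][200:340,310:450],(400,400),interpolation=3),cv2.resize(t["pixels"][150:290,270:410],(400,400),interpolation=3)]))
```

```text
[ 0.50174068 -0.20623541  0.20652603] [ 0.27365154 -0.20931978 -0.71569924] 26.95
[343 246   4   4   9] [344.66666667 247.55555556] [[0.61854555 0.02112979 0.041     ]]
[374 275  11  10  76] [378.44736842 279.60526316] [[ 0.62437163 -0.09484268  0.041     ]]
[355 203   6   9  46] [357.34782609 207.32608696] [[ 0.6216265  -0.09927677  0.041     ]]
104 0.6127189 0.06366035 39.449154
```

View pics/n6.png

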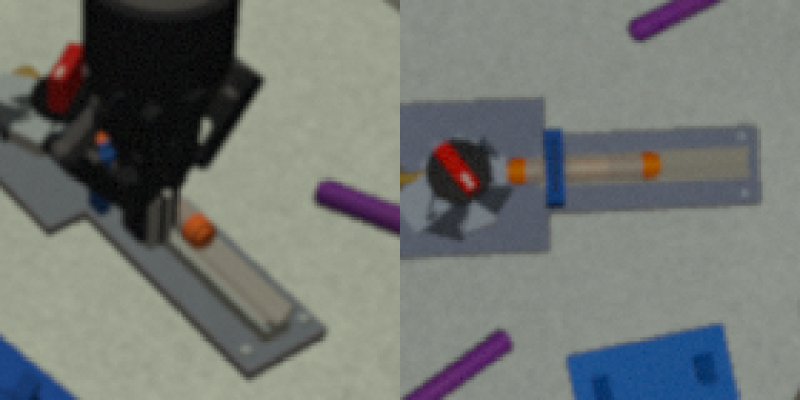

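The tube lies under the bridge with its front cap at the stop plate (about px 310,209 in the top image). The dial is still at click 4 (39.4°), and the tube moved 74.6 mm against 75 mm expected. I hand the job in.

```bash
python3 -c "
from rig import manip
print(manip.sign_off())"
```

```text
the job is handed in; nothing more can be done
None
```

I handed the job in at about 27 s on the robot clock: the dial went to its end stop and is let go on click 4, and the tube lies in the groove under the bridge, pushed to the stop plate at about 9 N; sign-off gave no verdict.

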